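# Rake scattered stirring rods into the grooves of their tray

### The arm

A 6-joint arm with a two-finger parallel gripper is mounted at the origin on a cart in front of the work surface, level with it; the furniture and walls round the work are solid. World frame = base frame: x ahead of the robot, y to its left, z up, the work surface at z = 0. Lengths are in m, angles in rad, forces in N, time in s.
With the tool pointing down it reaches from about 0.35 to 0.775 m from the base axis. Payload 7.3 kg.
Tool frame: the origin (TCP) lies at the very end of the fingers, on their centre line; the grasp point (between the pads) lies 19 mm behind it; z points along the fingers, y is the line along which they close (so a half turn about z gives the same grasp; the last joint's range is limited). The gripper opens to 92 mm and grips with 3 to 60 N. Pads are 19 mm wide; open, the fingers measure 130 mm over their backs; the gripper's body (75 mm by 190 mm) begins 47 mm behind the grasp point.
Start: joints at [1.045, 0.342, 1.524, -0, 1.275, -0.146], TCP at [0.195, 0.488, 0.227] pointing down, gripper open.
Joint ranges: [-2.53, 2.53], [-0.77, 2.02], [0.04, 2.7], [-1, 4.14], [0.28, 2.66], [-3.11, 3.11]. Speed limits (rad/s): [2.57, 2.57, 3.14, 3.14, 3.14, 3.14].

### API

Orientations are given as [roll, pitch, yaw] about the fixed x, y, z axes, in that order (R = Rz(yaw) Ry(pitch) Rx(roll)).
In Python, from cell import robot, read_camera, get_calibration gives the robot as it stands. The module is installed in compiled form; this text tells all that it offers.
- The arm moves only by the tool send_rows, never from a script. Its argument "plan" is a list of rows, each a list of 2 entries, a list of its own where there are three numbers: the shift along the tool's x, y, z as a fraction of full scale, then the turn, a rotation vector about the tool's x, y, z as a fraction of full scale. A call has exactly 10 rows; each row shifts and turns the commanded pose from where the row before left it, along the tool's axes as they then stand; what a row does not reach is not made up. Full scale, the value 1, is 0.025 m for a shift and 90 degrees for a turn. A row lasts 1/8 s, in which the tool goes at most 62.5 mm and 10.7 degrees, less where a joint would pass 70% of its speed; a pose out of reach is approached as far as the arm can. A call with a number of a shift or a turn outside -1 to 1 is refused whole. A call with a gripper value outside its range is refused whole. "gripper" is the opening, from -1 (shut) to 1 (fully open), so that 0 is half open, set as the call begins (left out, the last holds). The fingers move at their own pace and stop on an object; "force" is the grip in N (left out, the last holds). Time passes only in rows, so rows that do not move let the fingers close, or fill a call up. It gives the time, the measured TCP pose, the force, the opening and the grip force at its end, in the units of the state.
- robot.observe(): the state, without advancing time (a new reading comes with each control period).
- read_camera(name): name is "scene" or "side" or "wrist"; returns (picture, depth): 480x640x3 uint8, blue, green, red; 480x640 float32, m along the optical axis (not along the pixel's ray), 0 where there is no reading.
- get_calibration(name): a dict with "intrinsics" (3x3 intrinsics, pixels), "dist_coeffs" ([k1, k2, p1, p2, k3] as OpenCV has them; the pictures are not rectified), "rvec" (rotation vector, rad) and "tvec" (3), from world to camera coordinates, as OpenCV has them. Camera axes: x right, y down, z forward; pixel columns grow to the right and rows downward; lengths in m; the calibration is good to about 2 mm. A picture is of the moment at which its call begins: read the wrist's pose just before it. get_calibration takes no time and is no camera call; for the wrist camera it gives the pose at the moment of the call.
- robot.hand_in(): hands the job in; it is judged then, once.
The state is a dict: "time": time; "qpos": joint angles; "qvel": joint speeds; "joint_efforts": joint torques, N m; "tool_pos": TCP position; "tool_rot": TCP orientation; "contact_force": force on the tool from outside, world axes, zero at the start; "torque": the same for the moment, N m; "opening": finger opening in m; "grip_force": force on a finger pad.
Only numpy, scipy, OpenCV 4.12 (cv2) and the standard library are available. Lean on these libraries where they do the work, as an engineer would, in place of code of your own. Each camera call takes 0.05 s, during which the arm holds its last target. There are 200 camera calls.

### The job

Three blue stirring rods lie askew on the ridges of the grey grooved tray. Take the small rake from its rest, comb it through the tray until every rod lies fully down in a groove, parallel to the others, then lean the rake back on its rest as it was and let go. Move the rods only with the rake, never with the gripper, and leave the other things on the bench where they stand.

Things in the scene. Friction and masses are not known exactly. Their poses are not given: they have to be found in the camera images.
- tray: Grey plastic tray, fixed to the bench, turned up to 15 degrees; 214 (x) x 156 (y) x 26 mm high, walls 5 mm, inside 204 x 146 mm. Origin: centre of its underside, z up. Twelve grooves run along its y axis, 17 mm apart along x (centres at x = -93.5, -76.5, ... +93.5 mm), 8 mm wide at the floor, 14 mm at the ridge tops.
- tray_middle (a point): Middle of the tray at the height of the ridge tops, 14 mm above the tray's underside; axes as the tray. Groove floors are 10 mm lower. A seated rod's centre is 5 mm below this point's height, its top level with the ridges; a rod lying on the ridges has its centre 5 mm above.
- rod1_centre (a point): Blue rigid stirring rod, a 10 mm round cylinder 110 mm long, 20 g; the point is its middle, its y axis runs along the rod. Starts on the ridges, 20 to 40 degrees askew to the grooves (turned clockwise from above).
- rod2_centre (a point): Second blue rod, same as the first.
- rod3_centre (a point): Third blue rod, same as the first.
- rake_grip (a point): Point to grip in the middle of the rake's red handle, 105 mm from the teeth's tips. z runs up the handle, y along the row of teeth, x across the thickness. Handle: flat bar 12 mm thick (x), 30 mm wide (y), from 44 to 132 mm from the tips. Rake 0.2 kg. On the rest the handle leans 35 degrees from vertical, its top towards the rest's -x side.
- rake_tips (a point): Middle of the row of tips of the rake's teeth; axes as rake_grip. Six round steel teeth of 8 mm diameter with round tips, 21 mm apart, in one row 113 mm wide along y; above them, 28 to 44 mm from the tips, the steel head bar, 14 x 121 x 16 mm.
- rest: White rake rest, fixed to the bench, turned up to 17 degrees; base plate 8 mm thick, x = -74 to +21 mm, 140 mm along y. Origin on the bench under the teeth's line, z up. Teeth stand on the plate behind a 16 mm high lip (x = 5 to 11 mm). The handle's back leans, 64 mm from the tips, on a dark 8 mm bar along y (x = -45, z = 55 mm) between two short posts, 52 mm clear.
- rest_home (a point): Where rake_grip is when the rake leans on its rest: 60 mm towards -x of the rest's origin, 95 mm up.
- vial: Brown vial with purple cap, 22 x 22 x 45 mm, loose bystander, origin at its foot.
- label_roll: Roll of white labels lying flat, 58 mm wide, 28 mm high, loose bystander, origin at its foot.
- brown_bottle: Brown rectangular bottle with a green cap, 35 x 58 x 78 mm, loose bystander, origin at its foot.

How it is judged:
By the outcome, as a careful person would: the job done as asked, in the order asked, and still so for the second after the job is handed in, with the robot touching nothing.
It also fails if it takes over 51 s, if anything falls off the work surface, if the arm or the gripper's body presses on something with over 40 N, if the wrist force passes 120 N, or if a joint passes its speed limit or range.

## Working session

There is one attempt and no reset: what is moved stays moved. The work goes in short steps, Python scripts to look and compute and a tool call to move; the robot and the scene stay as the last step left them, time stands still between calls to the robot, and variables do not carry over. Pictures are saved under pics/ and viewed, at most 12 in all, crops included, and the job is handed in when it is done.

Besides the shell and the picture viewer there is one more tool, called in YAML: its name, and indented under it one key for each argument. send_rows: Moves the arm, as the interface text tells. Shift numbers are shares of 0.025 m and turn numbers shares of 90 degrees, none past 1 either way. Its arguments: {"type":"object","properties":{"plan":{"type":"array"},"gripper":{"type":"number"},"force":{"type":"number"}},"required":["plan"]}

```bash
mkdir -p pics; ls
cat > h.py <<'E'
import numpy as np, cv2
from cell import robot, read_camera, get_calibration
def cal(n):
    c=get_calibration(n); K=np.array(c["intrinsics"],float); d=np.array(c["dist_coeffs"],float)
    R=cv2.Rodrigues(np.array(c["rvec"],float))[0]; t=np.array(c["tvec"],float).ravel(); return K,d,R,t
def rays(n,uv,c=None):
    K,d,R,t=c or cal(n); p=cv2.undistortPoints(np.array(uv,float).reshape(-1,1,2),K,d).reshape(-1,2)
    return -R.T@t, np.c_[p,np.ones(len(p))]@R
def onplane(n,uv,z,c=None):
    o,D=rays(n,uv,c); return o+D*((z-o[2])/D[:,2])[:,None]
def cloud(n,mask,depth,c=None):
    v,u=np.nonzero(mask&(depth>0)); o,D=rays(n,np.c_[u,v],c); return o+D*depth[v,u][:,None], np.c_[u,v]
E
python3 - <<'E'
from h import *
s=robot.observe(); print(s["time"],s["tool_pos"],s["tool_rot"],s["opening"])
for n in("scene","side"):
    p,d=read_camera(n); cv2.imwrite(f"pics/{n}0.png",p); np.save(f"{n}0.npy",d); K,D,R,t=cal(n); print(n,-R.T@t,R[2])
E
```

```text
pics
0.0 [0.1943992  0.48725213 0.22602963] [-3.14006412e+00 -2.34785192e-04  2.76179538e+00] 0.09206696101651501
scene [ 0.06979907 -0.58194305  0.55584048] [ 0.48560752  0.73403511 -0.47473971]
side [0.51880085 1.09730781 0.83773475] [ 0.00673294 -0.78845211 -0.6150593 ]
```

View pics/scene0.png

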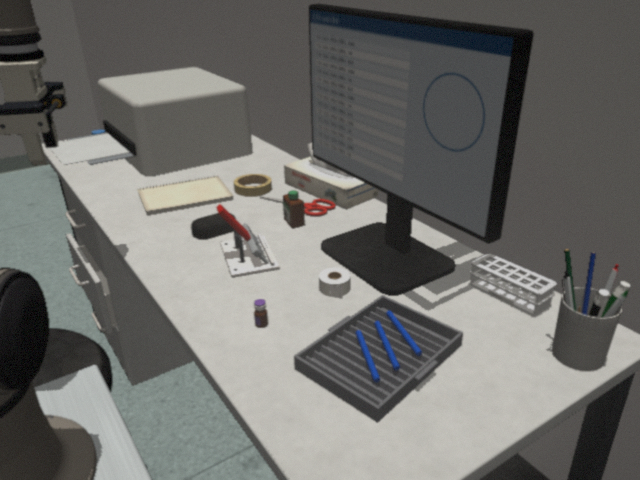

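View pics/side0.png

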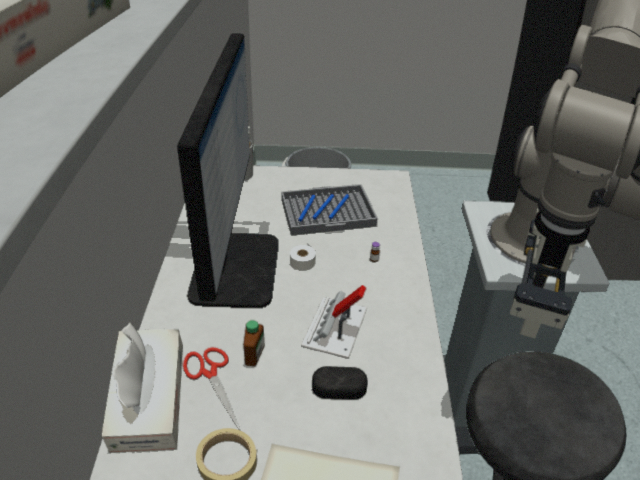

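The scene view shows the tray at about (380,355), with the three rods at (367,355), (387,345) and (404,333). The red handle is at (233,222) over the white rest at (248,255), with the vial at (260,313), the roll at (334,282) and the bottle at (293,210). The side view agrees: tray (328,208), rake (348,300).

Run:
```python
from h import *
np.set_printoptions(precision=4,suppress=True)
for n,tb,rb in(("scene",(285,285,475,425),(195,195,290,285)),("side",(272,178,385,240),(295,275,375,362))):
    p=cv2.imread(f"pics/{n}0.png"); d=np.load(f"{n}0.npy"); h=cv2.cvtColor(p,cv2.COLOR_BGR2HSV)
    def box(b): m=np.zeros(d.shape,bool); m[b[1]:b[3],b[0]:b[2]]=1; return m
    blue=(abs(h[...,0].astype(int)-115)<12)&(h[...,1]>130)&box(tb)
    nl,L,st,_=cv2.connectedComponentsWithStats(blue.astype(np.uint8))
    for i in range(1,nl):
        if st[i,4]<30: continue
        v,u=np.nonzero(L==i); r=cv2.minAreaRect(np.c_[u,v].astype(np.float32)); 
        q=cv2.boxPoints(r); q=q[np.argsort(q[:,1])]; e=[(q[0]+q[1])/2,(q[2]+q[3])/2]
        w=onplane(n,e,0.021); C,_=cloud(n,L==i,d); print(n,"rod ends",w[:,:2].ravel(),"mid",w.mean(0)[:2],"len",np.linalg.norm(w[0]-w[1]),"depthmed",np.median(C,0))
    C,_=cloud(n,box(tb)&(h[...,2]<110)&(h[...,1]<90),d)
    print("tray z pct",np.percentile(C[:,2],[5,25,50,75,95,99]))
    T=C[(C[:,2]>0.009)&(C[:,2]<.04)]
    # outer footprint: dark pixels ray-cast to rim
    m=(box(tb)&(h[...,2]<115)&(h[...,1]<90)|blue).astype(np.uint8); m=cv2.morphologyEx(m,cv2.MORPH_OPEN,np.ones((3,3)))
    print("tray depth rect",cv2.minAreaRect(T[:,:2].astype(np.float32)))
    red=((h[...,0]<8)|(h[...,0]>172))&(h[...,1]>150)&box(rb)
    C,_=cloud(n,red,d); 
    mu=C.mean(0); U,S,V=np.linalg.svd(C-mu,full_matrices=False); print("handle",len(C),mu,V[0],C.min(0),C.max(0))
    pr=(C-mu)@V[0]; print(" ext",mu+V[0]*pr.min(),mu+V[0]*pr.max())
    wh=box(rb)&(h[...,2]>150)&(h[...,1]<30); C,_=cloud(n,wh,d); P=C[(C[:,2]>.005)&(C[:,2]<.012)]; print("plate?",len(P),cv2.minAreaRect(P[:,:2].astype(np.float32)))
    print("bench med z",np.median(C[:,2]))
```

```text
scene rod ends [ 0.5732 -0.0173  0.5426 -0.1262] mid [ 0.5579 -0.0718] len 0.11314105208284257 depthmed [ 0.5563 -0.0767  0.0223]
scene rod ends [ 0.5402 -0.0274  0.4947 -0.1311] mid [ 0.5175 -0.0792] len 0.11322328552471415 depthmed [ 0.5144 -0.0853  0.0225]
scene rod ends [ 0.5013 -0.0293  0.4555 -0.1348] mid [ 0.4784 -0.0821] len 0.11507743738043016 depthmed [ 0.4754 -0.0883  0.0227]
tray z pct [0.003  0.0066 0.011  0.0147 0.0249 0.0263]
tray depth rect ((0.5292403697967529, -0.056435927748680115), (0.32739341259002686, 0.2431158721446991), 45.8595085144043)
handle 138 [0.4564 0.3108 0.0948] [ 0.5587 -0.2324 -0.7961] [0.4344 0.2985 0.0504] [0.4843 0.3339 0.1195]
 ext [0.4394 0.3179 0.119 ] [0.4861 0.2985 0.0525]
plate? 774 ((0.5434313416481018, 0.40393513441085815), (0.3733743727207184, 0.12327086925506592), 58.85575866699219)
bench med z 5.358303199820558e-05
side rod ends [ 0.5444 -0.1229  0.5755 -0.0114] mid [ 0.5599 -0.0671] len 0.11572947074728276 depthmed [ 0.5607 -0.065   0.0224]
side rod ends [ 0.4959 -0.1275  0.5417 -0.0242] mid [ 0.5188 -0.0758] len 0.113010626971572 depthmed [ 0.5196 -0.0736  0.0224]
side rod ends [ 0.4567 -0.1292  0.5027 -0.0261] mid [ 0.4797 -0.0776] len 0.11286189790230294 depthmed [ 0.4818 -0.0728  0.022 ]
tray z pct [0.0017 0.0057 0.0108 0.016  0.0237 0.0262]
tray depth rect ((0.5297420620918274, -0.0610891655087471), (0.2598723769187927, 0.18063905835151672), 13.639016151428223)
handle 335 [0.4656 0.3292 0.0881] [ 0.5684 -0.1181 -0.8142] [0.438  0.3021 0.0492] [0.4929 0.3452 0.1206]
 ext [0.4431 0.3339 0.1203] [0.492  0.3237 0.0503]
plate? 1152 ((0.48973605036735535, 0.2986638844013214), (0.1801624298095703, 0.11682368069887161), 78.0467300415039)
bench med z 0.000413189171719619
```

Run:
```python
import cv2,numpy as np
a=cv2.imread("pics/scene0.png"); b=cv2.imread("pics/side0.png")
f=lambda p,x,y,w,h,W,H: cv2.resize(p[y:y+h,x:x+w],(W,H),interpolation=cv2.INTER_CUBIC)
cv2.imwrite("pics/c1.png",np.vstack([np.hstack([f(a,200,190,100,75,400,300),f(a,285,290,190,130,400,300)]),np.hstack([f(b,295,270,100,75,400,300),f(b,270,175,120,80,400,300)])]))
```

```text
(no output)
```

View pics/c1.png

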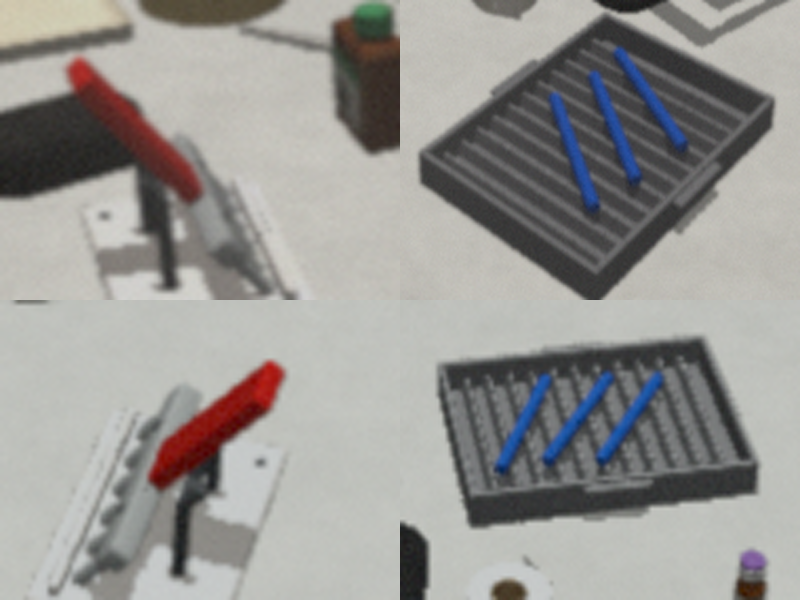

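The crop shows the tray rim's outer corners clearly in both views, with the rods lying over the ridges. The rake's handle leans on the dark bar, with its head towards +x. I'll compute the poses from these corners.

```bash
cat > est.py <<'E'
from h import *
np.set_printoptions(precision=4,suppress=True)
S=[(382.4,295.2),(463,332.4),(378.6,406),(294.5,355.9)]; D=[(281.4,192.3),(360.9,185.7),(377,218.5),(291,227)]
for n,q in(("scene",S),("side",D)):
    w=onplane(n,q,.026)[:,:2]; print(n,"tray",w.tolist()); c=w.mean(0); e=[np.linalg.norm(w[i]-w[(i+1)%4]) for i in range(4)]
    r=cv2.minAreaRect(w.astype(np.float32)); print(" centre",c,"edges",np.array(e))
    for i in range(4):
        v=w[(i+1)%4]-w[i]; print("  edge ang",np.degrees(np.arctan2(v[1],v[0]))%90,end="")
    print()
pts=[]
for n in("scene","side"):
    p=cv2.imread(f"pics/{n}0.png"); d=np.load(f"{n}0.npy"); C,uv=cloud(n,d>0,d)
    m=(C[:,0]>.3)&(C[:,0]<.8)&(C[:,1]>-.3)&(C[:,1]<.6)&(C[:,2]>.03)&(C[:,2]<.7); pts.append(C[m])
P=np.vstack(pts)
g={}
for x,y,z in P:
    k=(round(x*20)/20,round(y*10)/10); g[k]=max(g.get(k,0),z)
for y in np.arange(6,-4,-1)/10: print(y,[f"{x:.2f}:{g.get((round(x*20)/20,round(y*10)/10),0):.2f}" for x in np.arange(.3,.81,.05)])
# rake handle: fuse the views
H=[]
for n,rb in(("scene",(195,195,290,285)),("side",(295,275,375,362))):
    p=cv2.imread(f"pics/{n}0.png"); d=np.load(f"{n}0.npy"); h=cv2.cvtColor(p,cv2.COLOR_BGR2HSV)
    m=np.zeros(d.shape,bool); m[rb[1]:rb[3],rb[0]:rb[2]]=1
    C,_=cloud(n,m,d); G=C[(C[:,2]>.022)&(C[:,2]<.05)&(C[:,0]>.46)&(C[:,0]<.56)]
    r=((h[...,0]<8)|(h[...,0]>172))&(h[...,1]>150)&m; R,_=cloud(n,r,d); H.append(R)
    wh=m&(h[...,2]>150)&(h[...,1]<40); W,_=cloud(n,wh,d)
    print(n,"head bar rect",cv2.minAreaRect(G[:,:2].astype(np.float32)))
H=np.vstack(H); print("handle bbox mid",(np.percentile(H,1,0)+np.percentile(H,99,0))/2);
E
python3 est.py
```

```text
scene tray [[0.5917447300129569, 0.01812325344363941], [0.6267219183722156, -0.1316211865685527], [0.4234618845531422, -0.17675189979660777], [0.38614365829688246, -0.02979155136806455]]
 centre [ 0.507 -0.08 ] edges [0.1538 0.2082 0.1516 0.2111]
  edge ang 13.147382010753788  edge ang 12.518550574524625  edge ang 14.248187944625514  edge ang 13.118486987430774
side tray [[0.6269423002695568, -0.12181159388676899], [0.4220062464697532, -0.16607106609267497], [0.3876620061762787, -0.022375695514162963], [0.592825448473146, 0.023905501062915002]]
 centre [ 0.5074 -0.0716] edges [0.2097 0.1477 0.2103 0.1497]
  edge ang 12.186839393424805  edge ang 13.441940526096204  edge ang 12.712123373584323  edge ang 13.177343862199166
0.6 ['0.30:0.00', '0.35:0.00', '0.40:0.00', '0.45:0.00', '0.50:0.00', '0.55:0.00', '0.60:0.00', '0.65:0.70', '0.70:0.70', '0.75:0.06', '0.80:0.06']
0.5 ['0.30:0.00', '0.35:0.00', '0.40:0.00', '0.45:0.04', '0.50:0.04', '0.55:0.00', '0.60:0.00', '0.65:0.69', '0.70:0.00', '0.75:0.06', '0.80:0.06']
0.4 ['0.30:0.00', '0.35:0.00', '0.40:0.00', '0.45:0.07', '0.50:0.07', '0.5
[... 704 characters left out ...]
0.03', '0.45:0.00', '0.50:0.00', '0.55:0.00', '0.60:0.00', '0.65:0.00', '0.70:0.45', '0.75:0.45', '0.80:0.05']
-0.2 ['0.30:0.00', '0.35:0.00', '0.40:0.00', '0.45:0.03', '0.50:0.00', '0.55:0.00', '0.60:0.00', '0.65:0.00', '0.70:0.15', '0.75:0.16', '0.80:0.15']
-0.3 ['0.30:0.00', '0.35:0.00', '0.40:0.00', '0.45:0.00', '0.50:0.00', '0.55:0.00', '0.60:0.00', '0.65:0.00', '0.70:0.14', '0.75:0.14', '0.80:0.15']
scene head bar rect ((0.4939129650592804, 0.3664911091327667), (0.23181815445423126, 0.06759712845087051), 89.98115539550781)
side head bar rect ((0.48794814944267273, 0.31488892436027527), (0.12370475381612778, 0.04494434967637062), 75.04953002929688)
handle bbox mid [0.4643 0.3221 0.0853]
```

```bash
cat >> h.py <<'E'
from scipy.spatial.transform import Rotation as Ro, Slerp
def tool(yaw,tilt):  # tool y along heading(yaw), pointing down, tilted forward (along heading) by tilt
    c,s=np.cos(np.radians(yaw)),np.sin(np.radians(yaw)); hd=np.array([c,s,0]); t=np.radians(tilt)
    z=np.sin(t)*hd-np.array([0,0,np.cos(t)]); y=np.cos(t)*hd+np.array([0,0,np.sin(t)])
    return np.c_[np.cross(y,z),y,z]
def rows(R1,p1,n=10,start=None):
    s=robot.observe(); R0=Ro.from_euler("xyz",s["tool_rot"]).as_matrix(); p0=np.array(s["tool_pos"])
    if start: R0,p0=start
    sl=Slerp([0,1],Ro.from_matrix([R0,R1])); out=[]
    Rc,pc=R0,p0
    for i in range(1,n+1):
        a=i/n; Rt=sl(a).as_matrix(); pt=p0+(p1-p0)*a
        sh=np.round(Rc.T@(pt-pc)/.025,2); tu=np.round(Ro.from_matrix(Rc.T@Rt).as_rotvec()/(np.pi/2),3)
        pc=pc+Rc@sh*.025; Rc=Rc@Ro.from_rotvec(tu*np.pi/2).as_matrix(); out.append([(sh+0).tolist(),(tu+0).tolist()])
    print("max sh",max(np.abs(o[0]).max() for o in out),"turn",max(np.linalg.norm(o[1]) for o in out)); 
    for k in range(0,n,10): print(str(out[k:k+10]).replace(" ",""))
    return Rc,pc
E
python3 - <<'E'
from h import *
R=tool(-15,35); G=np.array([.453,.325,.095]); print(R)
rows(R,G+R[:,2]*(.019-.11),20)
p=np.vstack([cloud(n,d>0,d)[0] for n in("scene","side") for d in[np.load(n+"0.npy")]])
m=(p[:,0]>.6)&(p[:,0]<.76)&(p[:,1]>-.15)&(p[:,1]<.35)&(p[:,2]>.14)&(p[:,2]<.4); print("monitor x",np.percentile(p[m,0],[0.5,2,10]), "zmin")
m=(p[:,0]>.3)&(p[:,0]<.5)&(p[:,1]>.35)&(p[:,1]<.5)&(p[:,2]>.02); print(p[m].min(0),p[m].max(0))
E
```

```text
[[ 2.58819045e-01  7.91240115e-01  5.54032293e-01]
 [ 9.65925826e-01 -2.12012150e-01 -1.48452506e-01]
 [ 1.38777878e-17  5.73576436e-01 -8.19152044e-01]]
max sh 0.51 turn 0.04976946855251722
[[[-0.5,-0.12,0.11],[-0.016,-0.014,0.045]],[[-0.5,-0.09,0.12],[-0.016,-0.014,0.044]],[[-0.5,-0.06,0.14],[-0.016,-0.014,0.045]],[[-0.51,-0.02,0.14],[-0.016,-0.014,0.045]],[[-0.5,0.0,0.15],[-0.016,-0.014,0.044]],[[-0.5,0.04,0.16],[-0.015,-0.015,0.045]],[[-0.49,0.07,0.18],[-0.016,-0.014,0.045]],[[-0.47,0.09,0.19],[-0.016,-0.014,0.045]],[[-0.47,0.13,0.2],[-0.016,-0.014,0.044]],[[-0.45,0.15,0.21],[-0.016,-0.014,0.045]]]
[[[-0.44,0.18,0.23],[-0.016,-0.014,0.045]],[[-0.42,0.2,0.25],[-0.016,-0.014,0.044]],[[-0.39,0.23,0.25],[-0.016,-0.014,0.045]],[[-0.38,0.24,0.28],[-0.015,-0.014,0.045]],[[-0.35,0.27,0.28],[-0.016,-0.014,0.045]],[[-0.33,0.28,0.3],[-0.016,-0.014,0.044]],[[-0.29,0.29,0.32],[-0.016,-0.014,0.045]],[[-0.27,0.31,0.33],[-0.016,-0.014,0.045]],[[-0.24,0.31,0.34],[-0.016,-0.014,0.044]],[[-0.21,0.33,0.35],[-0.016,-0.014,0.045]]]
monitor x [0.69600423 0.69666813 0.69761255] zmin
[0.42827381 0.35000137 0.0200116 ] [0.49997883 0.49178076 0.07055193]
```

send_rows:
  plan:
    - [[-0.5,-0.12,0.11],[-0.016,-0.014,0.045]]
    - [[-0.5,-0.09,0.12],[-0.016,-0.014,0.044]]
    - [[-0.5,-0.06,0.14],[-0.016,-0.014,0.045]]
    - [[-0.51,-0.02,0.14],[-0.016,-0.014,0.045]]
    - [[-0.5,0.0,0.15],[-0.016,-0.014,0.044]]
    - [[-0.5,0.04,0.16],[-0.015,-0.015,0.045]]
    - [[-0.49,0.07,0.18],[-0.016,-0.014,0.045]]
    - [[-0.47,0.09,0.19],[-0.016,-0.014,0.045]]
    - [[-0.47,0.13,0.2],[-0.016,-0.014,0.044]]
    - [[-0.45,0.15,0.21],[-0.016,-0.014,0.045]]
  gripper: 0.3

```text
time: 1.35
tool_pos: [0.2987, 0.4128, 0.1981]
tool_rot: [2.835, 0.117, 2.033]
contact_force: [-0.5, -0.3, -0.0]
opening: 0.0598
grip_force: 0.0
```

send_rows:
  plan:
    - [[-0.44,0.18,0.23],[-0.016,-0.014,0.045]]
    - [[-0.42,0.2,0.25],[-0.016,-0.014,0.044]]
    - [[-0.39,0.23,0.25],[-0.016,-0.014,0.045]]
    - [[-0.38,0.24,0.28],[-0.015,-0.014,0.045]]
    - [[-0.35,0.27,0.28],[-0.016,-0.014,0.045]]
    - [[-0.33,0.28,0.3],[-0.016,-0.014,0.044]]
    - [[-0.29,0.29,0.32],[-0.016,-0.014,0.045]]
    - [[-0.27,0.31,0.33],[-0.016,-0.014,0.045]]
    - [[-0.24,0.31,0.34],[-0.016,-0.014,0.044]]
    - [[-0.21,0.33,0.35],[-0.016,-0.014,0.045]]

```text
time: 2.6
tool_pos: [0.403, 0.3386, 0.1698]
tool_rot: [2.53, -0.002, 1.307]
contact_force: [0.1, -0.1, -0.0]
opening: 0.0597
grip_force: 0.0
```

Run:
```python
from h import *
np.set_printoptions(precision=4,suppress=True)
s=robot.observe(); print(s["time"],s["tool_pos"],s["tool_rot"],s["opening"],s["contact_force"])
c=cal("wrist"); p,d=read_camera("wrist"); cv2.imwrite("pics/w1.png",p); np.save("w1.npy",d)
R=Ro.from_euler("xyz",s["tool_rot"]).as_matrix(); print(R.T@(-c[2].T@c[3]-s["tool_pos"]), (R.T@c[2].T)[:,2])
h=cv2.cvtColor(p,cv2.COLOR_BGR2HSV); r=((h[...,0]<8)|(h[...,0]>172))&(h[...,1]>150)
C,_=cloud("wrist",r,d,c); C=C[(abs(C[:,0]-.46)<.08)&(abs(C[:,1]-.32)<.08)&(C[:,2]<.15)]
L=(C-s["tool_pos"])@R; print(len(L),"tool-frame pct",np.percentile(L,[1,50,99],axis=0)); print(np.percentile(C,[1,50,99],axis=0))
```

```text
2.6 [0.403  0.3386 0.1698] [ 2.5299 -0.002   1.307 ] 0.05973060514332809 [ 0.0722 -0.0824 -0.0361]
[ 0.0645  0.0006 -0.1581] [-0.2436 -0.0011  0.9699]
819 tool-frame pct [[-0.0484 -0.0017  0.0654]
 [ 0.0043  0.0031  0.0674]
 [ 0.0139  0.0123  0.1962]]
[[0.4355 0.2601 0.0159]
 [0.444  0.3311 0.1157]
 [0.5093 0.3414 0.1193]]
```

View pics/w1.png

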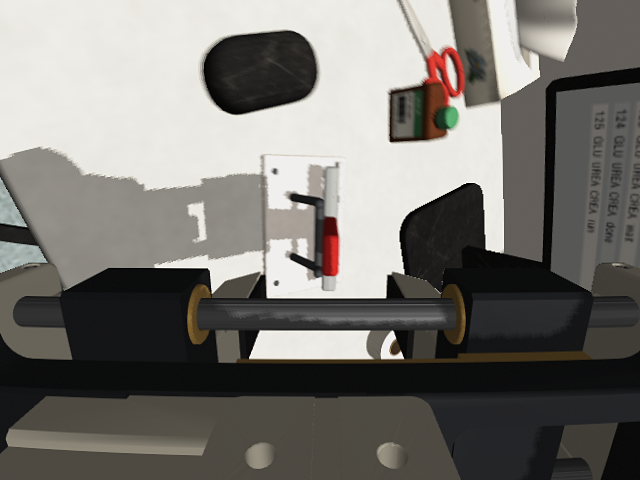

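The wrist view shows the red handle end-on at (331,248), between the fingers, with the rest plate at (262–340,155–295) square to the image. So the yaw is right, and only a small offset across the fingers remains.

Run:
```python
from h import *
np.set_printoptions(precision=4,suppress=True)
s=robot.observe(); c=cal("wrist"); p=cv2.imread("pics/w1.png"); d=np.load("w1.npy"); R=Ro.from_euler("xyz",s["tool_rot"]).as_matrix()
h=cv2.cvtColor(p,cv2.COLOR_BGR2HSV); r=((h[...,0]<8)|(h[...,0]>172))&(h[...,1]>150); r[:,:310]=0; r[:,350:]=0; r[290:]=0
C,uv=cloud("wrist",r,d,c); L=(C-s["tool_pos"])@R; T=L[L[:,2]<.08]; print(len(L),len(T),uv.min(0),uv.max(0)); print(np.percentile(T,[1,50,99],axis=0)); print(np.percentile(L,[1,50,99],axis=0))
F=L[L[:,2]>.08]; print("front face y vs z", np.polyfit(F[:,2],F[:,1],1) if len(F)>5 else len(F))
g=(d>0); g[:150]=0;g[298:]=0;g[:,:300]=0;g[:,:360]&=True;g[:,360:]=0
C,uv=cloud("wrist",g&~r,d,c); m=(C[:,2]>.02)&(C[:,2]<.06); hd=C[m]; print("head/posts",cv2.minAreaRect(hd[:,:2].astype(np.float32)), len(hd))
```

```text
819 644 [322 218] [337 275]
[[-0.0153 -0.0018  0.0653]
 [ 0.001   0.0031  0.067 ]
 [ 0.0139  0.008   0.0785]]
[[-0.0484 -0.0017  0.0654]
 [ 0.0043  0.0031  0.0674]
 [ 0.0139  0.0122  0.1962]]
front face y vs z [ 0.0767 -0.0046]
head/posts ((0.48329228162765503, 0.31382477283477783), (0.12010670453310013, 0.03677009046077728), 72.6632080078125) 1697
```

send_rows:
  plan:
    - [[0,0.03,0.45],[0,0,0]]
    - [[0,0.03,0.45],[0,0,0]]
    - [[0,0.03,0.45],[0,0,0]]
    - [[0,0.03,0.45],[0,0,0]]
    - [[0,0,0.45],[0,0,0]]
    - [[0,0,0.45],[0,0,0]]
    - [[0,0,0.45],[0,0,0]]
    - [[0,0,0.45],[0,0,0]]
    - [[0,0,0.45],[0,0,0]]
    - [[0,0,0.43],[0,0,0]]

```text
time: 3.9
tool_pos: [0.4683, 0.3236, 0.0827]
tool_rot: [2.538, 0.001, 1.308]
contact_force: [0.5, 1.1, -0.5]
opening: 0.0594
grip_force: 0.0
```

send_rows:
  plan:
    - [[0,0,0],[0,0,0]]
    - [[0,0,0],[0,0,0]]
    - [[0,0,0],[0,0,0]]
    - [[0,0,0],[0,0,0]]
    - [[0,0,0],[0,0,0]]
    - [[0,0,0],[0,0,0]]
    - [[0,0,0],[0,0,0]]
    - [[0,0,0],[0,0,0]]
    - [[0,0,0],[0,0,0]]
    - [[0,0,0],[0,0,0]]
  gripper: -1
  force: 50

```text
time: 5.15
tool_pos: [0.468, 0.3238, 0.0834]
tool_rot: [2.537, 0.001, 1.308]
contact_force: [0.2, -0.0, -1.6]
opening: 0.0116
grip_force: 50.0
```

Run:
```python
from h import *
np.set_printoptions(precision=4,suppress=True)
s=robot.observe(); R=Ro.from_euler("xyz",s["tool_rot"]).as_matrix(); print(s["time"],s["tool_pos"],"grasp",s["tool_pos"]-.019*R[:,2],s["opening"],s["contact_force"],s["torque"],s["grip_force"])
print("qpos",s["qpos"])
# lift out: back-up/up 130 mm straight up & back along -rest x a little
p=np.array(s["tool_pos"]); a=rows(R,p+[-.01,.003,.06],10)
```

```text
5.15 [0.468  0.3238 0.0834] grasp [0.4576 0.3266 0.099 ] 0.011578101411380241 [ 0.2186 -0.0025 -1.5723] [0.1051 0.6526 0.0052] 49.98437583446503
qpos [ 0.7393  0.5219  1.9024 -0.9957  0.6079  1.8129]
max sh 0.23 turn 0.0
[[[0.0,0.1,-0.22],[0.0,0.0,0.0]],[[0.0,0.1,-0.22],[0.0,0.0,0.0]],[[0.0,0.11,-0.22],[0.0,0.0,0.0]],[[0.0,0.1,-0.22],[0.0,0.0,0.0]],[[0.01,0.1,-0.23],[0.0,0.0,0.0]],[[0.0,0.1,-0.22],[0.0,0.0,0.0]],[[0.0,0.1,-0.22],[0.0,0.0,0.0]],[[0.0,0.11,-0.22],[0.0,0.0,0.0]],[[0.0,0.1,-0.22],[0.0,0.0,0.0]],[[0.0,0.1,-0.22],[0.0,0.0,0.0]]]
```

```bash
cat >> h.py <<'E'
TC=np.array([.507,-.076,0]); TY=13.; LT=.091
def tip2tcp(x,y,z,tilt,yaw=TY):  # tips in tray x,y and world z
    c,s=np.cos(np.radians(TY)),np.sin(np.radians(TY)); R=tool(yaw,tilt)
    return R, TC+[c*x-s*y,s*x+c*y,z]-LT*R[:,2]
E
python3 - <<'E'
from h import *
s=robot.observe(); p=np.array(s["tool_pos"])
a=rows(tool(-15,22),p+[0,0,.075],10)
R,t=tip2tcp(.095,-.003,.075,15); print(t)
rows(R,t,20,a)
E
```

```text
max sh 0.28 turn 0.0140356688476182
[[[0.0,0.17,-0.25],[0.014,0.0,0.0]],[[0.0,0.17,-0.25],[0.014,0.0,0.0]],[[0.0,0.16,-0.25],[0.014,0.0,0.0]],[[0.0,0.15,-0.26],[0.014,0.0,0.0]],[[0.0,0.15,-0.26],[0.014,0.0,0.0]],[[0.0,0.14,-0.26],[0.014,0.0,0.0]],[[0.0,0.14,-0.27],[0.014,0.001,0.0]],[[0.0,0.13,-0.27],[0.014,0.0,0.0]],[[0.0,0.12,-0.27],[0.014,0.0,-0.001]],[[0.0,0.12,-0.28],[0.014,0.0,0.0]]]
[ 0.57729113 -0.06285093  0.16289925]
max sh 0.8 turn 0.01630950643030009
[[[-0.69,0.38,0.15],[0.004,0.005,-0.015]],[[-0.7,0.37,0.13],[0.004,0.005,-0.014]],[[-0.71,0.36,0.13],[0.003,0.005,-0.015]],[[-0.72,0.33,0.13],[0.004,0.005,-0.015]],[[-0.73,0.33,0.11],[0.004,0.005,-0.015]],[[-0.73,0.3,0.11],[0.004,0.005,-0.014]],[[-0.75,0.29,0.1],[0.004,0.005,-0.015]],[[-0.75,0.27,0.09],[0.004,0.004,-0.015]],[[-0.75,0.26,0.09],[0.004,0.005,-0.015]],[[-0.77,0.24,0.07],[0.003,0.005,-0.014]]]
[[[-0.77,0.22,0.07],[0.004,0.005,-0.015]],[[-0.77,0.2,0.07],[0.004,0.005,-0.015]],[[-0.78,0.19,0.05],[0.004,0.005,-0.015]],[[-0.79,0.16,0.05],[0.004,0.005,-0.014]],[[-0.79,0.15,0.05],[0.003,0.005,-0.015]],[[-0.79,0.13,0.03],[0.004,0.005,-0.015]],[[-0.79,0.12,0.03],[0.004,0.005,-0.015]],[[-0.8,0.09,0.02],[0.004,0.005,-0.014]],[[-0.8,0.08,0.01],[0.004,0.005,-0.015]],[[-0.8,0.06,0.01],[0.004,0.005,-0.015]]]
```

send_rows:
  plan:
    - [[0,0.17,-0.25],[0.014,0,0]]
    - [[0,0.17,-0.25],[0.014,0,0]]
    - [[0,0.16,-0.25],[0.014,0,0]]
    - [[0,0.15,-0.26],[0.014,0,0]]
    - [[0,0.15,-0.26],[0.014,0,0]]
    - [[0,0.14,-0.26],[0.014,0,0]]
    - [[0,0.14,-0.27],[0.014,0.001,0]]
    - [[0,0.13,-0.27],[0.014,0,0]]
    - [[0,0.12,-0.27],[0.014,0,-0.001]]
    - [[0,0.12,-0.28],[0.014,0,0]]

```text
time: 6.4
tool_pos: [0.4678, 0.3236, 0.1586]
tool_rot: [2.758, 0.0, 1.31]
contact_force: [0.0, 0.1, -1.0]
opening: 0.0116
grip_force: 50.0
```

send_rows:
  plan:
    - [[-0.69,0.38,0.15],[0.004,0.005,-0.015]]
    - [[-0.7,0.37,0.13],[0.004,0.005,-0.014]]
    - [[-0.71,0.36,0.13],[0.003,0.005,-0.015]]
    - [[-0.72,0.33,0.13],[0.004,0.005,-0.015]]
    - [[-0.73,0.33,0.11],[0.004,0.005,-0.015]]
    - [[-0.73,0.3,0.11],[0.004,0.005,-0.014]]
    - [[-0.75,0.29,0.1],[0.004,0.005,-0.015]]
    - [[-0.75,0.27,0.09],[0.004,0.004,-0.015]]
    - [[-0.75,0.26,0.09],[0.004,0.005,-0.015]]
    - [[-0.77,0.24,0.07],[0.003,0.005,-0.014]]

```text
time: 7.65
tool_pos: [0.5226, 0.1297, 0.1607]
tool_rot: [2.819, 0.008, 1.554]
contact_force: [-0.3, 0.2, -2.3]
opening: 0.0117
grip_force: 50.0
```

send_rows:
  plan:
    - [[-0.77,0.22,0.07],[0.004,0.005,-0.015]]
    - [[-0.77,0.2,0.07],[0.004,0.005,-0.015]]
    - [[-0.78,0.19,0.05],[0.004,0.005,-0.015]]
    - [[-0.79,0.16,0.05],[0.004,0.005,-0.014]]
    - [[-0.79,0.15,0.05],[0.003,0.005,-0.015]]
    - [[-0.79,0.13,0.03],[0.004,0.005,-0.015]]
    - [[-0.79,0.12,0.03],[0.004,0.005,-0.015]]
    - [[-0.8,0.09,0.02],[0.004,0.005,-0.014]]
    - [[-0.8,0.08,0.01],[0.004,0.005,-0.015]]
    - [[-0.8,0.06,0.01],[0.004,0.005,-0.015]]

```text
time: 8.9
tool_pos: [0.5771, -0.0635, 0.1628]
tool_rot: [2.881, -0.001, 1.799]
contact_force: [-0.9, 0.3, -1.9]
opening: 0.0117
grip_force: 50.0
```

Run:
```python
from h import *
np.set_printoptions(precision=4,suppress=True)
s=robot.observe(); print(s["time"],s["tool_pos"],s["tool_rot"],s["opening"],s["contact_force"],s["torque"])
a,d=read_camera("scene"); np.save("s2.npy",d); b,d2=read_camera("side"); np.save("d2.npy",d2)
cv2.imwrite("s2.png",a); cv2.imwrite("d2.png",b)
f=lambda p,x,y,w,h,W,H: cv2.resize(p[y:y+h,x:x+w],(W,H),interpolation=cv2.INTER_CUBIC)
cv2.imwrite("pics/c2.png",np.hstack([f(a,280,240,200,200,400,400),f(b,255,150,150,150,400,400)]))
```

```text
8.9 [ 0.5771 -0.0635  0.1628] [ 2.8814 -0.0005  1.7994] 0.011659152638680203 [-0.8887  0.2627 -1.9183] [-0.1207  0.2786  0.0019]
```

View pics/c2.png

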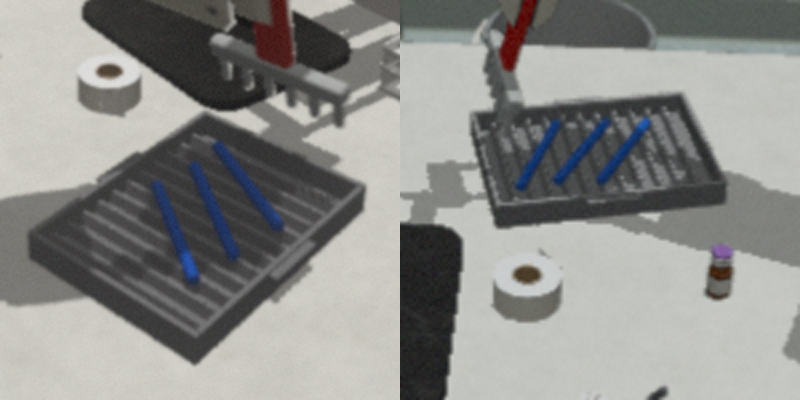

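The view shows the rake hanging level over the tray's far end. Its first and last tooth tips are near scene pixels (394,280) and (450,301), and the rods haven't moved. I'll check these against the expected tip positions and plan the descent.

Run:
```python
from h import *
np.set_printoptions(precision=4,suppress=True)
s=robot.observe(); R=Ro.from_euler("xyz",s["tool_rot"]).as_matrix(); p=np.array(s["tool_pos"])
K,d,Rc,t=cal("scene")
for L in(.086,.091,.096):
    q=np.array([p+L*R[:,2]+k*R[:,0] for k in(.0525,-.0525)]); print(L,cv2.projectPoints(q,cv2.Rodrigues(Rc)[0],t,K,d)[0].reshape(-1,2))
im=cv2.imread("s2.png"); h=cv2.cvtColor(im,cv2.COLOR_BGR2HSV); dd=np.load("s2.npy")
m=np.zeros(dd.shape,bool); m[255:310,380:460]=1
C,uv=cloud("scene",m,dd); L=(C-p)@R; k=(abs(L[:,1])<.012)&(abs(L[:,0])<.07)&(L[:,2]>.03)&(L[:,2]<.11); L=L[k]
print(len(L),"x",np.percentile(L[:,0],[1,99]),"z",np.percentile(L[:,2],[1,50,95,99]),"y",np.percentile(L[:,1],[5,50,95]))
print("per-tooth z max",[L[abs(L[:,0]-c)<.006,2].max() for c in np.arange(-52.5,53,21)/1000 if (abs(L[:,0]-c)<.006).any()])
R,t1=tip2tcp(.095,-.003,.0165,15); print(t1); rows(R,t1,10)
```

```text
0.086 [[392.2325 275.7923]
 [448.9896 300.246 ]]
0.091 [[392.5807 278.0094]
 [449.1582 302.5477]]
0.096 [[392.9266 280.2115]
 [449.3258 304.8326]]
1246 x [-0.0629  0.0538] z [0.0313 0.0507 0.0826 0.087 ] y [-0.009  -0.0058  0.002 ]
per-tooth z max [np.float64(0.0883972048533461), np.float64(0.0857136852529395), np.float64(0.08825976664109654), np.float64(0.08911274385416264), np.float64(0.08995833279524679), np.float64(0.08745518237378228)]
[ 0.5773 -0.0629  0.1044]
max sh 0.23 turn 0.001
[[[0.01,-0.06,0.23],[0.0,0.0,0.0]],[[0.01,-0.06,0.22],[0.0,0.0,0.0]],[[0.0,-0.06,0.23],[0.0,0.0,0.0]],[[0.01,-0.06,0.22],[0.0,0.0,0.0]],[[0.01,-0.06,0.23],[0.0,0.0,0.0]],[[0.01,-0.06,0.23],[0.0,0.0,0.0]],[[0.01,-0.06,0.22],[0.0,0.0,0.0]],[[0.0,-0.06,0.23],[0.0,0.0,0.0]],[[0.01,-0.07,0.23],[0.0,0.0,0.0]],[[0.01,-0.06,0.22],[0.0,0.0,-0.001]]]
```

send_rows:
  plan:
    - [[0.02,-0.06,0.23],[0,0,0]]
    - [[0.02,-0.06,0.22],[0,0,0]]
    - [[0.02,-0.06,0.23],[0,0,0]]
    - [[0.01,-0.06,0.22],[0,0,0]]
    - [[0.02,-0.06,0.23],[0,0,0]]
    - [[0.02,-0.06,0.23],[0,0,0]]
    - [[0.01,-0.06,0.22],[0,0,0]]
    - [[0.01,-0.06,0.23],[0,0,0]]
    - [[0.01,-0.06,0.23],[0,0,0]]
    - [[0.01,-0.06,0.22],[0,0,0]]

```text
time: 10.25
tool_pos: [0.5766, -0.0591, 0.1041]
tool_rot: [2.88, -0.0, 1.798]
contact_force: [-0.1, 0.0, -1.7]
opening: 0.0118
grip_force: 50.0
```

Run:
```python
from h import *
R,a=tip2tcp(.095,-.001,.0165,15); R,b=tip2tcp(-.092,-.001,.0165,15); print(a,b)
s=robot.observe(); print(s["time"],s["tool_pos"],s["contact_force"],s["torque"])
v=(b-a)/.187*.006; print("per 6mm row:",R.T@v/.025)
```

```text
[ 0.57684122 -0.06090219  0.10439925] [ 0.39463402 -0.10296803  0.10439925]
10.25 [ 0.57655854 -0.05909892  0.10413897] [-0.08606697  0.03213615 -1.70470934] [-0.10727949  0.32111189 -0.0223739 ]
per 6mm row: [ 1.07181212e-17 -2.31822198e-01 -6.21165708e-02]
```

send_rows:
  plan:
    - [[0,-0.23,-0.062],[0,0,0]]
    - [[0,-0.23,-0.062],[0,0,0]]
    - [[0,-0.23,-0.062],[0,0,0]]
    - [[0,-0.23,-0.062],[0,0,0]]
    - [[0,-0.23,-0.062],[0,0,0]]
    - [[0,-0.23,-0.062],[0,0,0]]
    - [[0,-0.23,-0.062],[0,0,0]]
    - [[0,-0.23,-0.062],[0,0,0]]
    - [[0,-0.23,-0.062],[0,0,0]]
    - [[0,-0.23,-0.062],[0,0,0]]

```text
time: 11.5
tool_pos: [0.5181, -0.0726, 0.1046]
tool_rot: [2.88, -0.0, 1.798]
contact_force: [0.4, -0.0, -2.2]
opening: 0.0116
grip_force: 50.0
```

Run:
```python
from h import *
s=robot.observe(); print(s["time"],s["tool_pos"],s["contact_force"],s["torque"])
a,d=read_camera("scene"); b,d2=read_camera("side")
f=lambda p,x,y,w,h,W,H: cv2.resize(p[y:y+h,x:x+w],(W,H),interpolation=cv2.INTER_CUBIC)
cv2.imwrite("pics/c3.png",np.hstack([f(a,280,270,200,150,400,300),f(b,265,165,125,94,400,300)]))
```

```text
11.5 [ 0.51808928 -0.07259808  0.10462063] [ 0.41088288 -0.02388221 -2.15509629] [-0.12644121  0.36342865 -0.02271339]
```

View pics/c3.png

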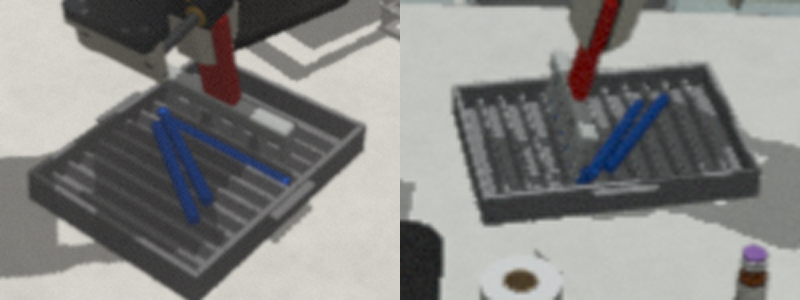

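The crops show rod 1 already turned along the rake's teeth, nearly parallel to the grooves. Rods 2 and 3 have been nudged together and are still askew. I'll keep combing.

send_rows:
  plan:
    - [[0,-0.2,-0.054],[0,0,0]]
    - [[0,-0.2,-0.054],[0,0,0]]
    - [[0,-0.2,-0.054],[0,0,0]]
    - [[0,-0.2,-0.054],[0,0,0]]
    - [[0,-0.2,-0.054],[0,0,0]]
    - [[0,-0.2,-0.054],[0,0,0]]
    - [[0,-0.2,-0.054],[0,0,0]]
    - [[0,-0.2,-0.054],[0,0,0]]
    - [[0,-0.2,-0.054],[0,0,0]]
    - [[0,-0.2,-0.054],[0,0,0]]

```text
time: 12.85
tool_pos: [0.4678, -0.0843, 0.1048]
tool_rot: [2.88, -0.0, 1.798]
contact_force: [0.1, -0.9, -2.1]
opening: 0.0117
grip_force: 50.0
```

```bash
cat > look.py <<'E'
from h import *
import sys
np.set_printoptions(precision=3,suppress=True)
s=robot.observe(); print(s["time"],s["tool_pos"],s["contact_force"],s["opening"])
c,q=np.cos(np.radians(TY)),np.sin(np.radians(TY)); W=np.array([[c,-q,0],[q,c,0],[0,0,1]])
ims=[]
for n in sys.argv[2:]:
    p,d=read_camera(n); h=cv2.cvtColor(p,cv2.COLOR_BGR2HSV); b=(abs(h[...,0].astype(int)-115)<12)&(h[...,1]>110)
    x,y,w,hh=(280,270,200,150) if n=="scene" else (265,165,125,94)
    m=np.zeros_like(b); m[y:y+hh,x:x+w]=1
    nl,L,st,_=cv2.connectedComponentsWithStats((b&m).astype(np.uint8))
    for i in range(1,nl):
        if st[i,4]<25: continue
        C,_=cloud(n,L==i,d); T=(C-TC)@W; u=np.linalg.svd(T[:,:2]-T[:,:2].mean(0),full_matrices=False)[2][0]; u=u*np.sign(u[1])
        print(n,"area",st[i,4],"mid mm",1000*np.median(T,0),"ang",np.degrees(np.arctan2(u[0],u[1])).round(1),"y ext",1000*np.percentile(T[:,1],[2,98]),"z10/50/90",1000*np.percentile(T[:,2],[10,50,90]))
    ims.append(cv2.resize(p[y:y+hh,x:x+w],(400,300),interpolation=cv2.INTER_CUBIC))
cv2.imwrite(f"pics/{sys.argv[1]}.png",np.hstack(ims))
E
python3 look.py c4 scene side
```

```text
12.85 [ 0.468 -0.084  0.105] [ 0.097 -0.893 -2.128] 0.011714201480531932
scene area 733 mid mm [-31.658  11.479  20.475] ang 17.7 y ext [-41.273  66.159] z10/50/90 [14.303 20.475 23.658]
scene area 84 mid mm [ 23.489 -50.856  12.772] ang 0.6 y ext [-63.456 -34.588] z10/50/90 [11.291 12.772 14.134]
side area 111 mid mm [26.418 -4.394 12.117] ang -0.1 y ext [-60.616  47.009] z10/50/90 [ 8.958 12.117 14.236]
side area 95 mid mm [-59.651  22.464  23.021] ang 27.0 y ext [-22.037  66.861] z10/50/90 [18.994 23.021 24.665]
```

View pics/c4.png

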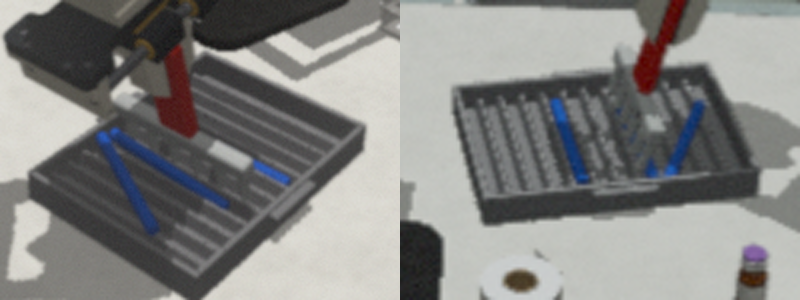

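The view shows rod 1 seated in the groove at tray x ≈ +25 mm, behind the rake. Rod 2 lies along the teeth, and rod 3 is askew ahead of it. Combing on more slowly.

send_rows:
  plan:
    - [[0,-0.15,-0.04],[0,0,0]]
    - [[0,-0.15,-0.04],[0,0,0]]
    - [[0,-0.15,-0.04],[0,0,0]]
    - [[0,-0.15,-0.04],[0,0,0]]
    - [[0,-0.15,-0.04],[0,0,0]]
    - [[0,-0.15,-0.04],[0,0,0]]
    - [[0,-0.15,-0.04],[0,0,0]]
    - [[0,-0.15,-0.04],[0,0,0]]
    - [[0,-0.15,-0.04],[0,0,0]]
    - [[0,-0.15,-0.04],[0,0,0]]

```text
time: 14.2
tool_pos: [0.43, -0.093, 0.1048]
tool_rot: [2.88, -0.0, 1.798]
contact_force: [0.7, 0.4, -2.1]
opening: 0.0115
grip_force: 50.0
```

```bash
python3 look.py c5 scene side
```

```text
14.2 [ 0.43  -0.093  0.105] [ 0.694  0.395 -2.1  ] 0.011472775239317216
scene area 281 mid mm [ 23.365 -12.884  12.651] ang 0.1 y ext [-62.392  42.381] z10/50/90 [10.777 12.651 14.091]
scene area 403 mid mm [-75.711  10.782  21.814] ang 11.8 y ext [-37.526  67.271] z10/50/90 [18.592 21.814 23.523]
side area 110 mid mm [26.248 -5.645 11.586] ang 0.0 y ext [-58.376  47.242] z10/50/90 [ 8.974 11.586 14.202]
side area 95 mid mm [-23.658   8.844  12.265] ang -0.5 y ext [-41.332  51.536] z10/50/90 [10.145 12.265 15.007]
side area 25 mid mm [-65.558  52.554  21.849] ang 16.2 y ext [39.155 66.734] z10/50/90 [19.566 21.849 24.259]
```

View pics/c5.png

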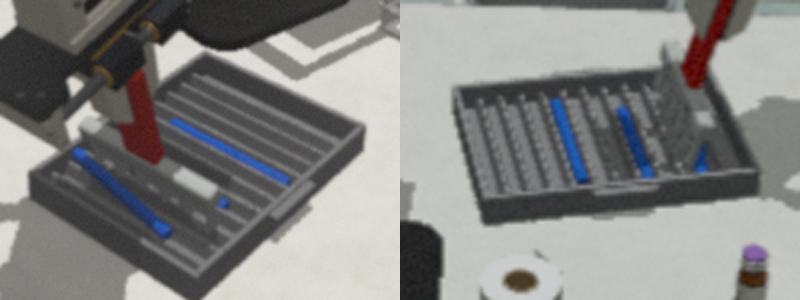

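Rod 2 is now seated at tray x ≈ −25 mm. Rod 3 is 12° off, against the teeth. A slower last stretch.

send_rows:
  plan:
    - [[0,-0.1,-0.027],[0,0,0]]
    - [[0,-0.1,-0.027],[0,0,0]]
    - [[0,-0.1,-0.027],[0,0,0]]
    - [[0,-0.1,-0.027],[0,0,0]]
    - [[0,-0.1,-0.027],[0,0,0]]
    - [[0,-0.1,-0.027],[0,0,0]]
    - [[0,-0.1,-0.027],[0,0,0]]
    - [[0,-0.1,-0.027],[0,0,0]]
    - [[0,-0.1,-0.027],[0,0,0]]
    - [[0,-0.1,-0.027],[0,0,0]]

```text
time: 15.55
tool_pos: [0.4049, -0.0988, 0.1048]
tool_rot: [2.88, -0.0, 1.798]
contact_force: [-0.8, -0.2, -1.3]
opening: 0.0119
grip_force: 50.0
```

```bash
python3 look.py c6 scene side
```

```text
15.55 [ 0.405 -0.099  0.105] [-0.823 -0.16  -1.343] 0.011882914273758052
scene area 281 mid mm [ 23.497 -13.65   12.644] ang 0.2 y ext [-62.785  42.353] z10/50/90 [10.948 12.644 14.12 ]
scene area 245 mid mm [-27.119  -5.957  12.659] ang -0.1 y ext [-44.68   37.135] z10/50/90 [10.689 12.659 14.376]
scene area 69 mid mm [-79.44   49.956  12.664] ang 1.6 y ext [37.591 69.599] z10/50/90 [10.799 12.664 14.379]
scene area 34 mid mm [-79.665  22.829  12.15 ] ang 7.6 y ext [15.506 28.735] z10/50/90 [10.619 12.15  14.33 ]
scene area 37 mid mm [-78.753   1.969  12.297] ang 5.7 y ext [-4.435  9.428] z10/50/90 [10.881 12.297 13.562]
scene area 37 mid mm [-79.252 -19.085  12.29 ] ang 5.5 y ext [-26.908 -12.812] z10/50/90 [10.863 12.29  13.835]
scene area 27 mid mm [-78.072 -37.968  12.106] ang -78.6 y ext [-39.543 -32.905] z10/50/90 [10.092 12.106 13.341]
side area 111 mid mm [25.996 -4.396 11.429] ang -0.0 y ext [-61.454  47.722] z10/50/90 [ 8.619 11.429 13.938]
side area 84 mid mm [-75.368  11.313  12.044] ang 0.8 y ext [-35.859  52.6  ] z10/50/90 [ 8.941 12.044 15.023]
side area 94 mid mm [-24.642   8.49   12.268] ang -0.2 y ext [-41.255  52.802] z10/50/90 [ 9.523 12.268 14.875]
```

All three rods read as seated: at tray x = +25.5, −25.5 and −76.5 mm, angles about 0°, tops near the ridge level. I'll lift and go back to the rest.

Run:
```python
from h import *
s=robot.observe(); p=np.array(s["tool_pos"]); R=Ro.from_euler("xyz",s["tool_rot"]).as_matrix()
a=rows(R,p+[0.01,.01,.07],10)
a=rows(Ro.from_euler("xyz",[2.758,0,1.309]).as_matrix(),np.array([.468,.3236,.1586]),20,a)
rows(Ro.from_euler("xyz",[2.537,.001,1.308]).as_matrix(),np.array([.468,.3238,.0839]),20,a)
```

```text
max sh 0.26 turn 0.0
[[[0.03,0.12,-0.26],[0.0,0.0,0.0]],[[0.03,0.12,-0.26],[0.0,0.0,0.0]],[[0.03,0.12,-0.25],[0.0,0.0,0.0]],[[0.03,0.11,-0.26],[0.0,0.0,0.0]],[[0.03,0.12,-0.26],[0.0,0.0,0.0]],[[0.03,0.12,-0.26],[0.0,0.0,0.0]],[[0.03,0.12,-0.26],[0.0,0.0,0.0]],[[0.03,0.12,-0.25],[0.0,0.0,0.0]],[[0.03,0.12,-0.26],[0.0,0.0,0.0]],[[0.03,0.12,-0.26],[0.0,0.0,0.0]]]
max sh 0.83 turn 0.01630950643030009
[[[0.78,0.27,0.11],[-0.004,-0.005,0.015]],[[0.79,0.25,0.1],[-0.004,-0.005,0.015]],[[0.79,0.24,0.1],[-0.003,-0.005,0.014]],[[0.8,0.21,0.09],[-0.004,-0.005,0.015]],[[0.8,0.2,0.08],[-0.004,-0.005,0.015]],[[0.81,0.17,0.09],[-0.004,-0.005,0.015]],[[0.82,0.16,0.07],[-0.004,-0.005,0.014]],[[0.81,0.14,0.07],[-0.004,-0.005,0.015]],[[0.83,0.11,0.07],[-0.003,-0.005,0.015]],[[0.82,0.1,0.06],[-0.004,-0.005,0.015]]]
[[[0.83,0.08,0.05],[-0.004,-0.004,0.014]],[[0.83,0.06,0.05],[-0.004,-0.005,0.015]],[[0.83,0.04,0.04],[-0.004,-0.005,0.015]],[[0.83,0.02,0.04],[-0.003,-0.005,0.015]],[[0.83,0.0,0.03],[-0.004,-0.005,0.015]],[[0.83,-0.02,0.02],[-0.004,-0.005,0.014]],[[0.83,-0.04,0.02],[-0.004,-0.005,0.015]],[[0.8
[... 171 characters left out ...]
0,0.0]],[[0.0,-0.05,0.14],[-0.007,0.0,0.0]],[[0.0,-0.06,0.13],[-0.007,0.0,0.0]],[[0.0,-0.06,0.14],[-0.007,0.0,0.0]],[[0.0,-0.06,0.14],[-0.007,0.0,0.0]],[[0.0,-0.07,0.13],[-0.007,0.0,0.0]],[[0.0,-0.06,0.14],[-0.007,0.0,0.0]],[[0.0,-0.07,0.13],[-0.007,0.0,0.0]],[[0.0,-0.07,0.13],[-0.008,0.0,0.0]],[[0.0,-0.06,0.13],[-0.007,0.0,0.0]]]
[[[0.0,-0.08,0.14],[-0.007,-0.001,0.0]],[[0.0,-0.07,0.13],[-0.007,0.0,0.0]],[[0.0,-0.07,0.13],[-0.007,0.0,0.0]],[[0.0,-0.08,0.12],[-0.007,0.0,0.0]],[[0.01,-0.07,0.13],[-0.007,0.0,0.0]],[[0.0,-0.08,0.13],[-0.007,0.0,0.0]],[[0.0,-0.08,0.13],[-0.007,0.0,0.001]],[[0.0,-0.08,0.12],[-0.007,0.0,0.0]],[[0.0,-0.08,0.13],[-0.007,0.0,0.0]],[[0.0,-0.09,0.12],[-0.007,0.0,0.0]]]
```

send_rows:
  plan:
    - [[0.03,0.12,-0.26],[0,0,0]]
    - [[0.03,0.12,-0.26],[0,0,0]]
    - [[0.03,0.12,-0.25],[0,0,0]]
    - [[0.03,0.11,-0.26],[0,0,0]]
    - [[0.03,0.12,-0.26],[0,0,0]]
    - [[0.03,0.12,-0.26],[0,0,0]]
    - [[0.03,0.12,-0.26],[0,0,0]]
    - [[0.03,0.12,-0.25],[0,0,0]]
    - [[0.03,0.12,-0.26],[0,0,0]]
    - [[0.03,0.12,-0.26],[0,0,0]]

```text
time: 16.9
tool_pos: [0.4152, -0.0887, 0.1753]
tool_rot: [2.88, -0.0, 1.798]
contact_force: [0.5, 0.3, -1.9]
opening: 0.0116
grip_force: 50.0
```

send_rows:
  plan:
    - [[0.78,0.27,0.11],[-0.004,-0.005,0.015]]
    - [[0.79,0.25,0.1],[-0.004,-0.005,0.015]]
    - [[0.79,0.24,0.1],[-0.003,-0.005,0.014]]
    - [[0.8,0.21,0.09],[-0.004,-0.005,0.015]]
    - [[0.8,0.2,0.08],[-0.004,-0.005,0.015]]
    - [[0.81,0.17,0.09],[-0.004,-0.005,0.015]]
    - [[0.82,0.16,0.07],[-0.004,-0.005,0.014]]
    - [[0.81,0.14,0.07],[-0.004,-0.005,0.015]]
    - [[0.83,0.11,0.07],[-0.003,-0.005,0.015]]
    - [[0.82,0.1,0.06],[-0.004,-0.005,0.015]]

```text
time: 18.15
tool_pos: [0.4416, 0.1182, 0.1668]
tool_rot: [2.819, 0.008, 1.552]
contact_force: [0.5, 0.5, -2.1]
opening: 0.0122
grip_force: 50.0
```

send_rows:
  plan:
    - [[0.83,0.08,0.05],[-0.004,-0.004,0.014]]
    - [[0.83,0.06,0.05],[-0.004,-0.005,0.015]]
    - [[0.83,0.04,0.04],[-0.004,-0.005,0.015]]
    - [[0.83,0.02,0.04],[-0.003,-0.005,0.015]]
    - [[0.83,0,0.03],[-0.004,-0.005,0.015]]
    - [[0.83,-0.02,0.02],[-0.004,-0.005,0.014]]
    - [[0.83,-0.04,0.02],[-0.004,-0.005,0.015]]
    - [[0.83,-0.05,0.01],[-0.004,-0.005,0.015]]
    - [[0.83,-0.08,0],[-0.004,-0.005,0.015]]
    - [[0.83,-0.1,0],[-0.003,-0.005,0.014]]

```text
time: 19.4
tool_pos: [0.4681, 0.3245, 0.1585]
tool_rot: [2.759, 0.0, 1.308]
contact_force: [0.6, -0.4, -1.9]
opening: 0.0118
grip_force: 50.0
```

```bash
python3 look.py c7 scene side
python3 - <<'E'
from h import *
a=rows(Ro.from_euler("xyz",[2.537,.001,1.308]).as_matrix(),np.array([.468,.3238,.0839]),20)
E
```

```text
19.4 [0.468 0.325 0.159] [ 0.6   -0.383 -1.871] 0.011820311213994945
scene area 280 mid mm [ 23.495 -13.54   12.671] ang 0.2 y ext [-62.627  42.336] z10/50/90 [11.02  12.671 14.147]
scene area 317 mid mm [-26.973   3.467  12.569] ang 0.1 y ext [-44.274  60.453] z10/50/90 [10.613 12.569 14.056]
scene area 333 mid mm [-78.463   9.699  12.933] ang -0.1 y ext [-38.809  66.686] z10/50/90 [11.181 12.933 14.363]
side area 94 mid mm [ 26.718 -15.376  11.998] ang 10.0 y ext [-62.051 406.206] z10/50/90 [ 8.872 11.998 15.556]
side area 70 mid mm [-75.17    0.335  12.343] ang 15.3 y ext [-33.475 383.875] z10/50/90 [ 8.65  12.343 15.937]
max sh 0.14 turn 0.008
[[[0.0,-0.06,0.14],[-0.007,0.0,0.0]],[[-0.01,-0.05,0.14],[-0.007,0.0,0.0]],[[0.0,-0.06,0.13],[-0.007,0.0,0.0]],[[-0.01,-0.06,0.14],[-0.007,0.0,0.0]],[[0.0,-0.06,0.14],[-0.007,0.0,0.0]],[[0.0,-0.06,0.13],[-0.007,-0.001,0.0]],[[-0.01,-0.07,0.13],[-0.007,0.0,0.0]],[[0.0,-0.06,0.14],[-0.007,0.0,0.0]],[[0.0,-0.07,0.13],[-0.007,0.0,0.0]],[[-0.01,-0.07,0.13],[-0.007,0.0,0.001]]]
[[[0.0,-0.07,0.14],[-0.008,0.0,0.0]],[[-0.01,-0.07,0.13],[-0.007,0.0,0.0]],[[0.0,-0.08,0.13],[-0.007,0.0,0.0]],[[0.0,-0.07,0.12],[-0.007,0.0,0.0]],[[-0.01,-0.08,0.13],[-0.007,0.0,0.0]],[[0.0,-0.07,0.13],[-0.007,-0.001,0.0]],[[0.0,-0.08,0.13],[-0.007,0.0,0.0]],[[-0.01,-0.08,0.12],[-0.007,0.0,0.0]],[[0.0,-0.08,0.13],[-0.007,0.0,0.0]],[[0.0,-0.09,0.12],[-0.007,0.0,0.0]]]
```

View pics/c7.png

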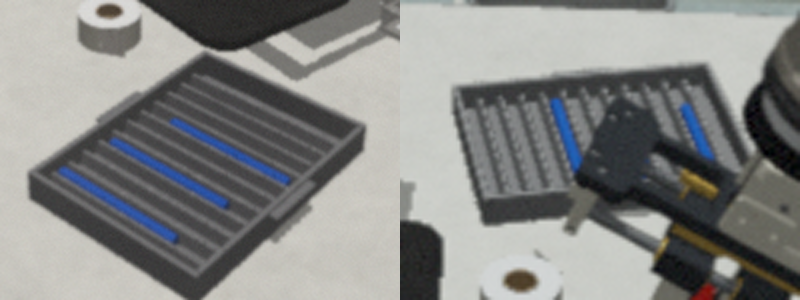

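All three rods lie parallel, down in their grooves. Lowering the rake onto its rest along the reverse of the lift path.

send_rows:
  plan:
    - [[0,-0.06,0.14],[-0.007,0,0]]
    - [[-0.01,-0.05,0.14],[-0.007,0,0]]
    - [[0,-0.06,0.13],[-0.007,0,0]]
    - [[-0.01,-0.06,0.14],[-0.007,0,0]]
    - [[0,-0.06,0.14],[-0.007,0,0]]
    - [[0,-0.06,0.13],[-0.007,-0.001,0]]
    - [[-0.01,-0.07,0.13],[-0.007,0,0]]
    - [[0,-0.06,0.14],[-0.007,0,0]]
    - [[0,-0.07,0.13],[-0.007,0,0]]
    - [[-0.01,-0.07,0.13],[-0.007,0,0.001]]

```text
time: 20.75
tool_pos: [0.4679, 0.3227, 0.1211]
tool_rot: [2.648, 0.001, 1.308]
contact_force: [0.6, -0.0, -2.6]
opening: 0.0119
grip_force: 50.0
```

send_rows:
  plan:
    - [[0,-0.07,0.14],[-0.008,0,0]]
    - [[-0.01,-0.07,0.13],[-0.007,0,0]]
    - [[0,-0.08,0.13],[-0.007,0,0]]
    - [[0,-0.07,0.12],[-0.007,0,0]]
    - [[-0.01,-0.08,0.13],[-0.007,0,0]]
    - [[0,-0.07,0.13],[-0.007,-0.001,0]]
    - [[0,-0.08,0.13],[-0.007,0,0]]
    - [[-0.01,-0.08,0.12],[-0.007,0,0]]
    - [[0,-0.08,0.13],[-0.007,0,0]]
    - [[0,-0.09,0.12],[-0.007,0,0]]

```text
time: 22.0
tool_pos: [0.4677, 0.3221, 0.0837]
tool_rot: [2.537, 0.001, 1.306]
contact_force: [5.3, -1.5, 0.5]
opening: 0.0118
grip_force: 50.0
```

Run:
```python
from h import *
np.set_printoptions(precision=4,suppress=True)
s=robot.observe(); print(s["time"],s["tool_pos"],s["tool_rot"],s["contact_force"],s["torque"],s["qpos"])
b,d=read_camera("side"); cv2.imwrite("pics/c8.png",np.hstack([cv2.resize(b[265:365,285:418],(400,300),interpolation=cv2.INTER_CUBIC),cv2.resize(cv2.imread("pics/side0.png")[265:365,285:418],(400,300),interpolation=cv2.INTER_CUBIC)]))
```

```text
22.0 [0.4677 0.3221 0.0837] [2.537  0.0013 1.3061] [ 5.3187 -1.4625  0.5476] [-0.0977 -0.1478  0.0978] [ 0.7375  0.5199  1.9053 -0.9968  0.6078  1.8138]
```

View pics/c8.png

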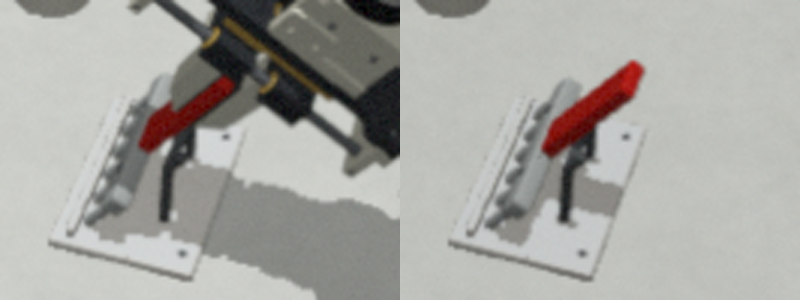

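The rake sits on the rest as in the first picture (right half), pressing lightly on the bar. I'll ease that off, open, and withdraw along the handle.

send_rows:
  plan:
    - [[0.02,0.03,0],[0,0,0]]
    - [[0.02,0,0],[0,0,0]]
    - [[0,0,0],[0,0,0]]
    - [[0,0,0],[0,0,0]]
    - [[0,0,0],[0,0,0]]
    - [[0,0,0],[0,0,0]]
    - [[0,0,0],[0,0,0]]
    - [[0,0,0],[0,0,0]]
    - [[0,0,0],[0,0,0]]
    - [[0,0,0],[0,0,0]]

```text
time: 23.3
tool_pos: [0.4686, 0.3227, 0.0844]
tool_rot: [2.537, 0.002, 1.307]
contact_force: [0.3, 0.4, -1.8]
opening: 0.0116
grip_force: 50.0
```

send_rows:
  plan:
    - [[0,0,0],[0,0,0]]
    - [[0,0,0],[0,0,0]]
    - [[0,0,0],[0,0,0]]
    - [[0,0,0],[0,0,0]]
    - [[0,0,0],[0,0,0]]
    - [[0,0,0],[0,0,0]]
    - [[0,0,0],[0,0,0]]
    - [[0,0,0],[0,0,0]]
    - [[0,0,0],[0,0,0]]
    - [[0,0,0],[0,0,0]]
  gripper: 0.3

```text
time: 24.55
tool_pos: [0.4686, 0.3227, 0.0844]
tool_rot: [2.537, 0.002, 1.307]
contact_force: [-0.6, -1.0, -0.8]
opening: 0.0596
grip_force: 0.0
```

send_rows:
  plan:
    - [[0,0,-0.4],[0,0,0]]
    - [[0,0,-0.4],[0,0,0]]
    - [[0,0,-0.4],[0,0,0]]
    - [[0,0,-0.4],[0,0,0]]
    - [[0,0,-0.45],[0,0,0]]
    - [[0,0,-0.45],[0,0,0]]
    - [[0,0,-0.45],[0,0,0]]
    - [[0,0,-0.45],[0,0,0]]
    - [[0,0,-0.45],[0,0,0]]
    - [[0,0,-0.45],[0,0,0]]

```text
time: 25.8
tool_pos: [0.4093, 0.339, 0.1735]
tool_rot: [2.537, 0.002, 1.307]
contact_force: [0.2, 0.3, -1.1]
opening: 0.0596
grip_force: 0.0
```

```bash
python3 look.py c9 scene
python3 - <<'E'
from h import *
a,_=read_camera("scene"); b,_=read_camera("side"); o=cv2.imread("pics/side0.png")
f=lambda p:cv2.resize(p[265:365,285:418],(400,300),interpolation=cv2.INTER_CUBIC)
o2=cv2.imread("pics/scene0.png"); g=lambda p:cv2.resize(p[185:285,190:323],(400,300),interpolation=cv2.INTER_CUBIC)
cv2.imwrite("pics/c10.png",np.vstack([np.hstack([f(b),f(o)]),np.hstack([g(a),g(o2)])]))
E
```

```text
25.8 [0.409 0.339 0.173] [ 0.212  0.348 -1.15 ] 0.05961633147078284
scene area 279 mid mm [ 23.448 -13.343  12.717] ang 0.0 y ext [-62.601  42.53 ] z10/50/90 [10.745 12.717 14.099]
scene area 314 mid mm [-27.123   4.547  12.513] ang 0.3 y ext [-44.538  62.162] z10/50/90 [10.691 12.513 14.014]
scene area 332 mid mm [-78.519  10.288  12.704] ang 0.0 y ext [-38.87   67.024] z10/50/90 [11.008 12.704 14.406]
```

View pics/c10.png

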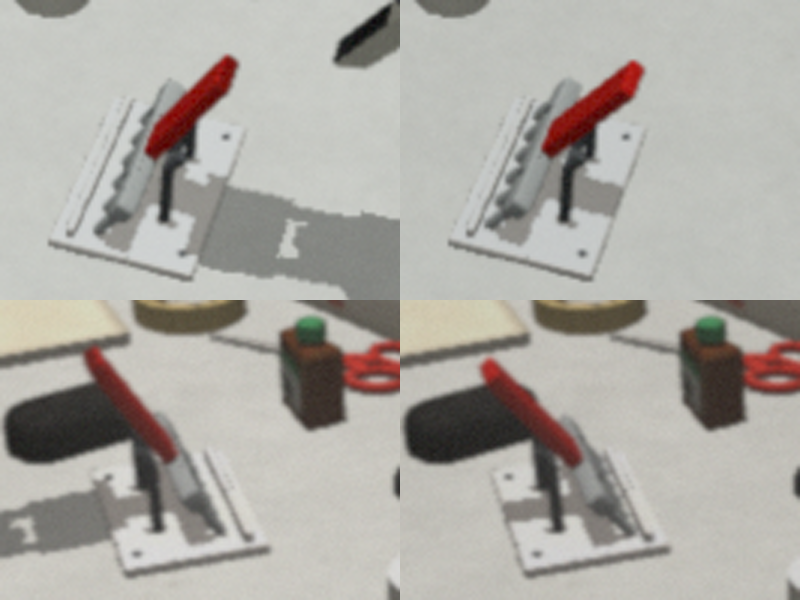

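The rods are good. The rake still leans on the bar, but its teeth came to rest about 8 mm behind the lip and it stands more upright than at first. I'll measure the difference in the same cameras and mend it.

Run:
```python
from h import *
np.set_printoptions(precision=1,suppress=True)
c,q=np.cos(np.radians(-15.5)),np.sin(np.radians(-15.5)); W=np.array([[c,-q,0],[q,c,0],[0,0,1]]); O=np.array([.453+.06*c,.325+.06*q,0])
def meas(n,p,d):
    h=cv2.cvtColor(p,cv2.COLOR_BGR2HSV); C,uv=cloud(n,d>0,d); hv=h[uv[:,1],uv[:,0]].astype(int); T=(C-O)@W*1000
    near=(abs(T[:,1])<75)&(T[:,0]>-120)&(T[:,0]<25)&(T[:,2]>12)&(T[:,2]<140)
    red=near&((hv[:,0]<8)|(hv[:,0]>172))&(hv[:,1]>150); r=T[red]
    k=np.polyfit(r[:,2],r[:,0],1); print(n,"handle lean",np.degrees(np.arctan(-k[0])),"x at z60,95",np.polyval(k,[60,95]),"top z",np.percentile(r[:,2],99),"y mid",np.percentile(r[:,1],[2,98]).mean())
    g=near&~red&(abs(T[:,1])>22)&(T[:,2]>20)&(T[:,2]<60)&(T[:,0]>-38); b=T[g]; print("  head x,z",np.median(b,0),"slope dx/dy",np.degrees(np.arctan(np.polyfit(b[:,1],b[:,0],1)[0])) , "y",np.percentile(b[:,1],[2,98]))
for n in("scene","side"):
    meas(n,cv2.imread(f"pics/{n}0.png"),np.load(n+"0.npy")); p,d=read_camera(n); meas(n,p,d)
s=robot.observe(); cc=cal("wrist"); R=Ro.from_euler("xyz",s["tool_rot"]).as_matrix(); p,d=read_camera("wrist"); h=cv2.cvtColor(p,cv2.COLOR_BGR2HSV)
r=((h[...,0]<8)|(h[...,0]>172))&(h[...,1]>150); r[:,:290]=0; r[:,370:]=0; r[295:]=0
C,_=cloud("wrist",r,d,cc); L=(C-s["tool_pos"])@R*1000; z0=np.percentile(L[:,2],5); T=L[L[:,2]<z0+6]; print("wrist top face tool-frame",np.percentile(T,[2,50,98],axis=0)); F=L[(L[:,2]>z0+8)&(L[:,2]<z0+95)]; print(len(F), np.percentile(F,[5,50,95],axis=0) if len(F) else "")
```

```text
scene handle lean 36.63114353657709 x at z60,95 [-27.  -53.1] top z 118.73134279335277 y mid -7.30239156075455
  head x,z [-16.8 -45.5  42.3] slope dx/dy 1.7713030125684275 y [-63.6  52.9]
scene handle lean 31.368526705950764 x at z60,95 [-27.7 -49. ] top z 124.46726057398479 y mid -4.1651165384128
  head x,z [-20.3 -48.2  44.4] slope dx/dy 0.9911045673366982 y [-60.6  56.2]
side handle lean 35.002700074447944 x at z60,95 [-29.3 -53.8] top z 119.39950965933853 y mid 3.520791618022116
  head x,z [-18.4  32.   43.3] slope dx/dy 0.6400665540965365 y [-58.2  60.5]
side handle lean 29.25239505357173 x at z60,95 [-30.5 -50.1] top z 125.20802756988995 y mid 6.971201388960839
  head x,z [-21.7  37.1  45.1] slope dx/dy -0.019622133181596835 y [-53.   63.1]
wrist top face tool-frame [[-13.   -3.7  61.1]
 [  1.7   1.8  62.6]
 [ 14.8   7.8  65.7]]
348 [[ -3.5  -7.8  71.4]
 [ 14.5  -3.9  95.4]
 [ 15.1   3.9 131. ]]
```

Measured in both cameras, the lean is about 30° against 35–36°, and the teeth are about 8 mm back. That fits a rake let go some 4 mm too high along the handle. I'll regrip it, go back to the home pose, and push down the handle until the tips bear.

send_rows:
  plan:
    - [[0,0,0.43],[0,0,0]]
    - [[0,0,0.43],[0,0,0]]
    - [[0,0,0.43],[0,0,0]]
    - [[0,0,0.43],[0,0,0]]
    - [[0,0,0.43],[0,0,0]]
    - [[0,0,0.43],[0,0,0]]
    - [[0,0,0.43],[0,0,0]]
    - [[0,0,0.43],[0,0,0]]
    - [[0,0,0.43],[0,0,0]]
    - [[0,0,0.4],[0,0,0]]

```text
time: 27.35
tool_pos: [0.4686, 0.3227, 0.0844]
tool_rot: [2.537, 0.002, 1.307]
contact_force: [0.1, -0.3, 1.3]
opening: 0.0592
grip_force: 0.0
```

send_rows:
  plan:
    - [[0,0,0],[0,0,0]]
    - [[0,0,0],[0,0,0]]
    - [[0,0,0],[0,0,0]]
    - [[0,0,0],[0,0,0]]
    - [[0,0,0],[0,0,0]]
    - [[0,0,0],[0,0,0]]
    - [[0,0,0],[0,0,0]]
    - [[0,0,0],[0,0,0]]
    - [[0,0,0],[0,0,0]]
    - [[0,0,0],[0,0,0]]
  gripper: -1
  force: 30

```text
time: 28.6
tool_pos: [0.4682, 0.3228, 0.085]
tool_rot: [2.537, 0.002, 1.307]
contact_force: [0.3, -0.1, -1.5]
opening: 0.0119
grip_force: 30.0
```

```bash
cat > rk.py <<'E'
from h import *
np.set_printoptions(precision=1,suppress=True)
s=robot.observe(); print(s["time"],np.array(s["tool_pos"])*1000,s["contact_force"],s["torque"])
R=Ro.from_euler("xyz",s["tool_rot"]).as_matrix(); print("tool-frame vector to first grasp (mm)",R.T@(np.array([.468,.3238,.0834])-s["tool_pos"])*1000,"force tool",R.T@s["contact_force"])
c,q=np.cos(np.radians(-15.5)),np.sin(np.radians(-15.5)); W=np.array([[c,-q,0],[q,c,0],[0,0,1]]); O=np.array([.453+.06*c,.325+.06*q,0])
def meas(p,d):
    h=cv2.cvtColor(p,cv2.COLOR_BGR2HSV); C,uv=cloud("side",d>0,d); hv=h[uv[:,1],uv[:,0]].astype(int); T=(C-O)@W*1000
    near=(abs(T[:,1])<75)&(T[:,0]>-120)&(T[:,0]<25)&(T[:,2]>12)&(T[:,2]<140)
    r=T[near&((hv[:,0]<8)|(hv[:,0]>172))&(hv[:,1]>150)]; k=np.polyfit(r[:,2],r[:,0],1)
    g=near&(abs(T[:,1])>22)&(T[:,2]>20)&(T[:,2]<60)&(T[:,0]>-38)&(T[:,1]>20)&(T[:,1]<60); b=T[g]
    print("lean",np.degrees(np.arctan(-k[0])),"handle x at z60",np.polyval(k,60),"red zmin",np.percentile(r[:,2],2),"head",np.median(b,0),"y98",np.percentile(b[:,1],98))
meas(cv2.imread("pics/side0.png"),np.load("side0.npy")); meas(*read_camera("side"))
E
python3 rk.py
```

```text
28.6 [468.2 322.8  85. ] [ 0.3 -0.1 -1.5] [0.  0.7 0. ]
tool-frame vector to first grasp (mm) [ 0.9 -1.3  1. ] force tool [-0.1 -0.6  1.4]
lean 35.002700074447944 handle x at z60 -29.322138961561308 red zmin 52.3512476689671 head [-18.4  43.4  42.8] y98 59.33436917615873
lean 36.026846719794065 handle x at z60 -25.091656350627588 red zmin 53.90017818032926 head [-16.4  42.7  45.8] y98 59.17687810058278
```

send_rows:
  plan:
    - [[0,-0.025,0.015],[0,0,0]]
    - [[0,-0.025,0.015],[0,0,0]]
    - [[0,-0.025,0.015],[0,0,0]]
    - [[0,-0.025,0.015],[0,0,0]]
    - [[0,0,0.015],[0,0,0]]
    - [[0,0,0.015],[0,0,0]]
    - [[0,0,0],[0,0,0]]
    - [[0,0,0],[0,0,0]]
    - [[0,0,0],[0,0,0]]
    - [[0,0,0],[0,0,0]]

```text
time: 29.9
tool_pos: [0.4677, 0.3234, 0.0822]
tool_rot: [2.538, 0.002, 1.307]
contact_force: [0.9, 0.9, -1.0]
opening: 0.0119
grip_force: 30.0
```

```bash
python3 rk.py
```

```text
29.9 [467.7 323.4  82.2] [ 0.9  0.9 -1. ] [0.1 0.4 0.1]
tool-frame vector to first grasp (mm) [ 0.5  0.8 -0.8] force tool [ 1.1 -0.1  1.1]
lean 35.002700074447944 handle x at z60 -29.322138961561308 red zmin 52.3512476689671 head [-18.4  43.4  42.8] y98 59.33436917615873
lean 36.167457604435526 handle x at z60 -27.729740980514983 red zmin 50.82836832741307 head [-17.5  43.7  43.8] y98 59.038045367451666
```

send_rows:
  plan:
    - [[0,-0.02,0.02],[0,0,0]]
    - [[0,-0.02,0.02],[0,0,0]]
    - [[0,-0.01,0.02],[0,0,0]]
    - [[0,0,0],[0,0,0]]
    - [[0,0,0],[0,0,0]]
    - [[0,0,0],[0,0,0]]
    - [[0,0,0],[0,0,0]]
    - [[0,0,0],[0,0,0]]
    - [[0,0,0],[0,0,0]]
    - [[0,0,0],[0,0,0]]

```text
time: 31.2
tool_pos: [0.4677, 0.3237, 0.082]
tool_rot: [2.538, 0.002, 1.306]
contact_force: [-4.7, -1.7, 10.2]
opening: 0.0119
grip_force: 30.0
```

```bash
python3 rk.py
```

```text
31.2 [467.7 323.7  82. ] [-4.7 -1.7 10.2] [-0.4  0.1 -0.2]
tool-frame vector to first grasp (mm) [ 0.2  1.  -1. ] force tool [ -2.9   2.4 -10.7]
lean 35.002700074447944 handle x at z60 -29.322138961561308 red zmin 52.3512476689671 head [-18.4  43.4  42.8] y98 59.33436917615873
lean 36.066250353677866 handle x at z60 -27.99645323514659 red zmin 50.4028124438093 head [-17.8  41.9  43. ] y98 59.767765523675166
```

The tips now bear on the plate and lip (about 11 N along the handle), and the pose matches the original within about 1 mm. Releasing.

send_rows:
  plan:
    - [[0,0,0],[0,0,0]]
    - [[0,0,0],[0,0,0]]
    - [[0,0,0],[0,0,0]]
    - [[0,0,0],[0,0,0]]
    - [[0,0,0],[0,0,0]]
    - [[0,0,0],[0,0,0]]
    - [[0,0,0],[0,0,0]]
    - [[0,0,0],[0,0,0]]
    - [[0,0,0],[0,0,0]]
    - [[0,0,0],[0,0,0]]
  gripper: 0.3

```text
time: 32.5
tool_pos: [0.4675, 0.3237, 0.0808]
tool_rot: [2.539, 0.003, 1.306]
contact_force: [0.0, -0.2, 0.2]
opening: 0.0597
grip_force: 0.0
```

```bash
python3 rk.py
```

```text
32.5 [467.5 323.7  80.8] [ 0.  -0.2  0.2] [0.  0.4 0. ]
tool-frame vector to first grasp (mm) [ 0.2  1.8 -1.9] force tool [-0.2  0.2 -0.1]
lean 35.002700074447944 handle x at z60 -29.322138961561308 red zmin 52.3512476689671 head [-18.4  43.4  42.8] y98 59.33436917615873
lean 35.84349472523581 handle x at z60 -29.017721133566653 red zmin 51.044820495146645 head [-17.9  43.3  42.7] y98 59.639953438806344
```

Now it matches the original (lean 35.8° partly hidden, head within 0.5 mm). Withdraw.

send_rows:
  plan:
    - [[0,0,-0.4],[0,0,0]]
    - [[0,0,-0.4],[0,0,0]]
    - [[0,0,-0.4],[0,0,0]]
    - [[0,0,-0.4],[0,0,0]]
    - [[0,0,-0.45],[0,0,0]]
    - [[0,0,-0.45],[0,0,0]]
    - [[0,0,-0.45],[0,0,0]]
    - [[0,0,-0.45],[0,0,0]]
    - [[0,0,-0.45],[0,0,0]]
    - [[0,0,-0.45],[0,0,0]]

```text
time: 33.8
tool_pos: [0.4084, 0.3399, 0.17]
tool_rot: [2.539, 0.003, 1.306]
contact_force: [0.1, 0.2, -0.7]
opening: 0.0594
grip_force: 0.0
```

```bash
python3 rk.py; python3 look.py c11 scene
```

```text
33.8 [408.4 339.9 170. ] [ 0.1  0.2 -0.7] [-0.   0.4 -0. ]
tool-frame vector to first grasp (mm) [  0.3   1.8 106.4] force tool [ 0.2 -0.3  0.6]
lean 35.002700074447944 handle x at z60 -29.322138961561308 red zmin 52.3512476689671 head [-18.4  43.4  42.8] y98 59.33436917615873
lean 35.79919000030042 handle x at z60 -29.038860781800942 red zmin 51.64586821666841 head [-17.8  41.4  42.8] y98 59.084186090421596
33.85 [0.408 0.341 0.171] [-0.683  0.192  0.642] 0.05973463420493355
scene area 279 mid mm [ 23.389 -13.843  12.562] ang 0.2 y ext [-62.887  43.019] z10/50/90 [11.096 12.562 14.053]
scene area 316 mid mm [-27.204   4.211  12.493] ang 0.2 y ext [-43.96   61.335] z10/50/90 [10.576 12.493 13.98 ]
scene area 330 mid mm [-78.43    9.841  12.761] ang 0.1 y ext [-38.443  66.77 ] z10/50/90 [11.071 12.761 14.392]
```

```bash
python3 -c "
from cell import robot
print(robot.hand_in())"
```

```text
the job is handed in; nothing more can be done
None
```

The job is handed in at about 34 s: all three rods measured seated and parallel in the grooves, and the rake leans on its rest within about 1 mm and 1° of its first pose. My first release left the rake about 8 mm back and more upright, so I regripped and reset it.

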